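# Start two clamping screws by feel and reject the crossed one

## Task

On the bar fixture, take each of the two cranked clamping screws by its upright handle and turn it clockwise gently, feeling for crossed threads. Wind a screw that runs freely fully home until it stops; if one binds early, do not force it, but wind it back anticlockwise all the way out to its stop. Use little force on the handles, let go of them at the end, and leave everything else on the bench where it is.

Things in the scene. Friction and masses are not known exactly. Their poses are not given: they have to be found in the camera images.
- left_screw (a joint): turn of the left (+y) screw, rad, clockwise from above positive. 0 = out stop (backed right out), 4.0 = home stop (tight); it starts a little way in, 0.2 to 0.5. A sound screw turns against a steady drag of about 2 N at the handle until the home stop; a crossed one (either side) binds solid between 0.6 and 1.5. It stays where it is left
- right_screw (a joint): the same for the right (-y) clamping screw
- left_arm (a joint): bend of the left crank's slim springy arm against its screw, rad; 0 unloaded, positive when the handle is pushed clockwise. 0.018 rad per newton pushed along the circle; the screw's own drag bends it 0.04. Pushed more than 9 N (0.16) against a bound screw or a stop, the threads are in danger; it springs back when released
- right_arm (a joint): the same for the right crank
- left_grip (a point): centre of the left crank's upright handle: round, rubber-sleeved (does not slip in the fingers), 20 mm in diameter, 50 mm tall (25 mm above and below this point), spinning freely on its own upright axis; it travels on a level circle of 55 mm radius about the screw axis. The flat steel arm's top is 27 mm below this point. With the screw held fast it yields about 1 mm per newton along the circle
- right_grip (a point): the same for the right crank's handle
- left_axis (a point): point on the left screw's upright axis, at the height of the handle's centre (173 mm above the bench); fixed to the fixture
- right_axis (a point): the same for the right screw, 240 mm from the left one
- fixture_mid (a point): middle of the fixture's bed plate (130 x 370 x 30 mm, dark steel, bolted down), on its top face; the plate's long side is this point's y axis. It carries a lying 38 mm round bar and two green nut housings 94 x 94 mm, 122 mm high
- oiler: steel oil bottle, 60 mm in diameter, 150 mm tall, origin at its underside; leave alone
- spanner: steel spanner lying on the bench left of the fixture; leave alone
- hammer: hammer lying beyond the fixture; leave alone
- driver: screwdriver lying to the right; leave alone
- bush: steel bush 48 mm in diameter, 30 mm tall; leave alone
- collar: small steel collar 16 mm in diameter, 8 mm tall, lying on the bed plate; leave alone
- bolt_tray: open steel tray 120 x 160 x 45 mm; leave alone

How it is judged:
At the end, for the whole second after the job is handed in: the sound screw is home (turned beyond 3.85 of 4.0 rad), the crossed screw is backed out (below 0.12 rad), both at rest and let go (((value of joint left_screw above 3.85 rad and value of joint right_screw below 0.12 rad) or (value of joint right_screw above 3.85 rad and value of joint left_screw below 0.12 rad)) and velocity of joint left_screw between -0.05 and 0.05 rad/s and velocity of joint right_screw between -0.05 and 0.05 rad/s); the robot touches nothing.
It fails at once if a screw is forced: its crank arm is bent by more than 0.22 rad (a push of about 12 N) (value of joint any of left_arm, right_arm above 0.22 rad or value of joint any of left_arm, right_arm below -0.22 rad).
It fails at once if something else on the bench is moved by more than 20 mm (distance of any of oiler, spanner, hammer, driver, bush, collar, bolt_tray from where it was at the start of the episode above 0.02 m).
It also fails if it takes over 72 s, if anything falls off the work surface, if the arm or the gripper's body presses on something with over 40 N, if the wrist force passes 120 N, or if a joint passes its speed limit or range.

## Robot

A 6-joint arm with a two-finger parallel gripper is mounted at the origin on the work surface. World frame = base frame: x ahead of the robot, y to its left, z up, the work surface at z = 0. Lengths are in m, angles in rad, forces in N, time in s.
With the tool pointing down it reaches from about 0.35 to 0.775 m from the base axis. Payload 7.3 kg.
Tool frame: the origin (TCP) lies at the very end of the fingers, on their centre line; the grasp point (between the pads) lies 19 mm behind it (robot.hold_point_z is the distance from the TCP to the grasp point, in m); z points along the fingers, y is the direction in which the jaws open and shut (so a half turn about z gives the same grasp; the last joint's range is limited). The gripper opens to 92 mm and grips with 3 to 60 N. Pads are 19 mm wide; open, the fingers measure 130 mm over their backs; the gripper's body (75 mm by 190 mm) begins 47 mm behind the grasp point.
Start: joints at [1.071, 0.342, 1.524, -0, 1.275, -0.146], TCP at [0.182, 0.493, 0.193] pointing down, gripper open.
Joint ranges: [-2.53, 2.53], [-0.77, 2.02], [0.04, 2.7], [-1, 4.14], [0.28, 2.66], [-3.11, 3.11]. Speed limits (rad/s): [2.57, 2.57, 3.14, 3.14, 3.14, 3.14].

## Interface

Orientations are given as [roll, pitch, yaw] about the fixed x, y, z axes, in that order (R = Rz(yaw) Ry(pitch) Rx(roll)).
In Python, from cell import monitor, viewer, robot gives the robot as it stands.
- The arm moves only by the tool move_arm, never from a script. Its argument "deltas" is a list of rows, each an object of numbers: "x", "y", "z": the shift along the tool's x, y, z in m; "wx", "wy", "wz": the turn, a rotation vector about the tool's x, y, z in degrees; "hand": the opening, from 0 (shut) to 1 (fully open). In form: [{"x": .., "y": .., "z": .., "wx": .., "wy": .., "wz": .., "hand": ..}, ...]. A call has 1 to 8 rows; each row is the pose to reach, as a shift and turn from the pose commanded when the call began, along the tool's axes at that moment; what a row does not reach only later rows make up. A row lasts 1/8 s, in which the tool goes at most 62.5 mm and 10.7 degrees, less where a joint would pass 70% of its speed; a pose out of reach is approached as far as the arm can. A call with a gripper value outside its range is refused whole. The fingers move at their own pace and stop on an object; "grip_force" is the grip in N (left out, the last holds). Time passes only in rows, so rows that repeat a pose let the fingers close. It gives the time, the measured TCP pose, the force and the opening at its end, in the units of the state.
- monitor.observe(): the state, without advancing time (a new reading comes with each control period).
- viewer.read_camera(name): name is "scene" or "side" or "wrist"; returns the picture (420x560x3 uint8, red, green, blue); there is no depth.
- viewer.camera_params(name): a dict with "camera_matrix" (3x3 intrinsics, pixels), "R" (3x3) and "t" (3): a world point X has camera coordinates R X + t. Camera axes: x right, y down, z forward; pixel columns grow to the right and rows downward; lengths in m; the calibration is good to about 2 mm. The wrist camera is an equidistant fisheye: a pixel r from the principal point sees the ray r / f radians off the axis. A picture is of the moment at which its call begins: read the wrist's pose just before it. camera_params takes no time and is no camera call; for the wrist camera it gives the pose at the moment of the call.
- robot.hand_in(): hands the job in, once; it reports no verdict.
The state is a dict: "time": time; "qpos": joint angles; "qvel": joint speeds; "joint_efforts": joint torques, N m; "tool_pos": TCP position; "tool_rot": TCP orientation; "contact_force": force on the tool from outside, world axes, zero at the start; "torque": the same for the moment, N m; "opening": finger opening in m.
Only numpy, scipy, OpenCV 4.12 (cv2) and the standard library are available. Lean on these libraries where they do the work, as an engineer would, in place of code of your own. Each camera call takes 0.05 s, during which the arm holds its last target. There are 200 camera calls.

## Working session

There is one attempt and no reset: what is moved stays moved. The work goes in short steps, Python scripts to look and compute and a tool call to move; the robot and the scene stay as the last step left them, time stands still between calls to the robot, and variables do not carry over. Pictures are saved under pics/ and viewed, about 8 in all and at most 12, crops included, and the job is handed in when it is done.

Besides the shell and the picture viewer there is one more tool, called after ">>>" in YAML: its name, and indented under it one key for each argument. move_arm: Moves the arm, as the interface text tells. Its arguments: {"type":"object","properties":{"deltas":{"type":"array","items":{"type":"object","properties":{"x":{"type":"number"},"y":{"type":"number"},"z":{"type":"number"},"wx":{"type":"number"},"wy":{"type":"number"},"wz":{"type":"number"},"hand":{"type":"number"}}}},"grip_force":{"type":"number"}},"required":["deltas"]}

```bash
ls; mkdir -p pics; python3 - <<'E'
from cell import monitor, viewer, robot
import cv2
for n in("scene","side"):
    p=viewer.camera_params(n);print(n,p)
    im=viewer.read_camera(n);cv2.imwrite(f"pics/{n}0.png",im[...,::-1])
print(monitor.observe(), robot.hold_point_z)
E
```

```text
pics
scene {'camera_matrix': array([[417.74244923,   0.        , 281.57611288],
       [  0.        , 417.74244923, 214.28381797],
       [  0.        ,   0.        ,   1.        ]]), 'R': array([[ 0.83593127,  0.54877913,  0.00777053],
       [ 0.4353866 , -0.65445234, -0.61816716],
       [-0.3341518 ,  0.52012844, -0.78600826]]), 't': array([-0.49283713, -0.1586817 ,  1.48584716])}
side {'camera_matrix': array([[394.00631268,   0.        , 278.00165632],
       [  0.        , 394.00631268, 212.06415304],
       [  0.        ,   0.        ,   1.        ]]), 'R': array([[ 0.78555922, -0.61854346,  0.01734052],
       [-0.37847682, -0.50246388, -0.77735793],
       [ 0.48954265,  0.6040977 , -0.6288195 ]]), 't': array([-0.45304143,  0.34225519,  0.7003405 ])}
{'time': 0.1, 'qpos': array([ 1.07099694e+00,  3.42683134e-01,  1.52492423e+00,  2.26518390e-05,
        1.27538612e+00, -1.45997860e-01]), 'qvel': array([-0.00011175, -0.00221677, -0.001889  ,  0.000897  ,  0.00043619,
       -0.00065898]), 'joint_efforts': array([ 2.99194871e-03, -4.32006919e+01, -2.44694352e+01,  7.21384515e-02,
        5.25687612e-02, -6.08989467e-05]), 'tool_pos': array([0.18166894, 0.49213323, 0.19219792]), 'tool_rot': array([-3.14020988e+00, -2.25223485e-04,  2.78778436e+00]), 'contact_force': array([-0.96736653, -0.10174971, -0.04074989]), 'torque': array([ 0.0078194 , -0.07429809, -0.05016197]), 'opening': 0.09221231228515922} 0.0188
```

View pics/scene0.png

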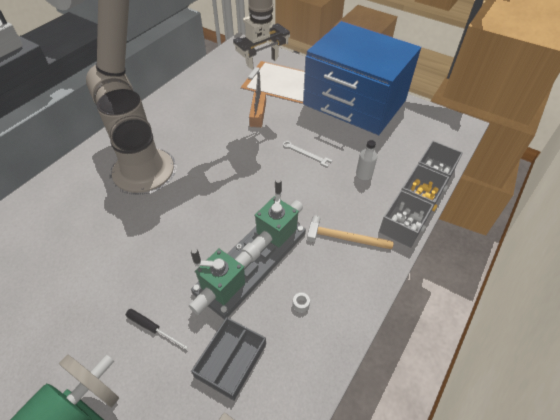

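View pics/side0.png

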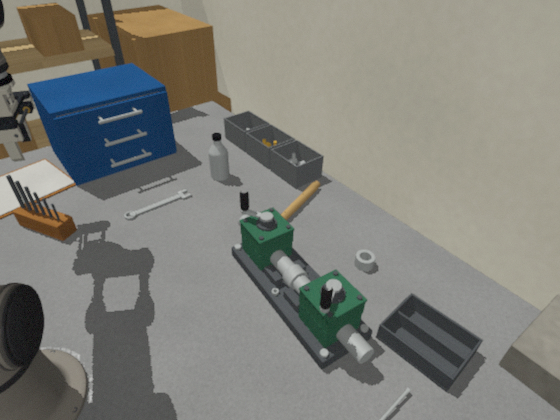

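```bash
cat > h.py <<'E'
import numpy as np, cv2
from cell import monitor, viewer, robot
def ray(n,uv,P=None):
    P=P or viewer.camera_params(n);R,t=P["R"],P["t"]
    d=R.T@np.linalg.solve(P["camera_matrix"],[uv[0],uv[1],1.]);return -R.T@t,d
def onz(n,uv,z):
    c,d=ray(n,uv);return c+d*(z-c[2])/d[2]
def tri(a,b):
    (c1,d1),(c2,d2)=ray("scene",a),ray("side",b)
    s=np.linalg.lstsq(np.c_[d1,-d2],c2-c1,rcond=None)[0]
    p,q=c1+s[0]*d1,c2+s[1]*d2
    return (p+q)/2,np.linalg.norm(p-q)
def blob(im,uv,w=14,th=45):
    x,y=uv;m=(im.max(2)<th).astype(np.uint8);k=np.zeros_like(m);k[y-w:y+w,x-w:x+w]=1
    n,l,s,c=cv2.connectedComponentsWithStats(m*k)
    i=1+np.argmin(np.linalg.norm(c[1:]-uv,axis=1)-s[1:,4]*.1);return c[i],s[i]
E
python3 - <<'E'
from h import *
ims={n:cv2.imread(f"pics/{n}0.png") for n in("scene","side")}
g={"L":((278,187),(244,200)),"R":((195,256),(326,297))}
for k,(a,b) in g.items():
    ca,sa=blob(ims["scene"],a);cb,sb=blob(ims["side"],b)
    print(k,ca,sa,cb,sb,tri(ca,cb),onz("scene",ca,.173),onz("side",cb,.173))
a=cv2.resize(ims["scene"][165:315,180:315],None,fx=3,fy=4*.75)
b=cv2.resize(ims["side"][180:360,225:380],None,fx=2.5,fy=2.5)
h=450;cv2.imwrite("pics/c1.png",np.hstack([a[:h],b[:h]]));print(a.shape,b.shape)
E
```

```text
Traceback (most recent call last):
  File "h.py", line 16, in blob
    i=1+np.argmin(np.linalg.norm(c[1:]-uv,axis=1)-s[1:,4]*.1);return c[i],s[i]
        ~~~~~~~~~^^^^^^^^^^^^^^^^^^^^^^^^^^^^^^^^^^^^^^^^^^^^
ValueError: attempt to get argmin of an empty sequence
```

```bash
sed -i 's/th=45/th=60/' h.py
python3 - <<'E'
from h import *
ims={n:cv2.imread(f"pics/{n}0.png") for n in("scene","side")}
a=cv2.resize(ims["scene"][165:315,180:315],None,fx=3,fy=3)
b=cv2.resize(ims["side"][180:360,225:380],None,fx=2.5,fy=2.5)
cv2.imwrite("pics/c1.png",np.hstack([a,b]));print(a.shape,b.shape)
print(ims["scene"][178:196,278].max(1),ims["side"][190:212,244].max(1))
g={"L":((278,187),(244,200)),"R":((195,256),(326,297))}
for k,(a,b) in g.items():
    ca,sa=blob(ims["scene"],a);cb,sb=blob(ims["side"],b)
    print(k,ca,sa,cb,sb,tri(ca,cb),onz("scene",ca,.173),onz("side",cb,.173))
E
```

```text
(450, 405, 3) (450, 388, 3)
[175 177 177 169 138  83  70  69  68  68  69  70  70  69  70  82 113 140] [145 145 130  75  31  29  23  30  30  30  25  33  26  27  22  31  32  34
  22  25  53  97]Traceback (most recent call last):
  File "<stdin>", line 9, in <module>
  File "h.py", line 16, in blob
    i=1+np.argmin(np.linalg.norm(c[1:]-uv,axis=1)-s[1:,4]*.1);return c[i],s[i]
        ~~~~~~~~~^^^^^^^^^^^^^^^^^^^^^^^^^^^^^^^^^^^^^^^^^^^^
    return _wrapfunc(a, 'argmin', axis=axis, out=out, **kwds)
    return bound(*args, **kwds)
ValueError: attempt to get argmin of an empty sequence
```

View pics/c1.png

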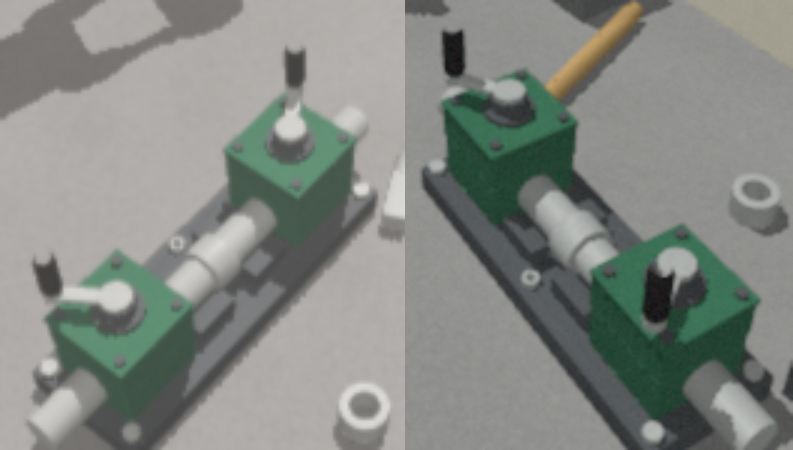

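```bash

python3 - <<'E'
from h import *
ims={n:cv2.imread(f"pics/{n}0.png") for n in("scene","side")}
g={"L":((278,187),(244,200)),"R":((195,256),(326,297))}
for k,(a,b) in g.items():
    ca,sa=blob(ims["scene"],a,th=90);cb,sb=blob(ims["side"],b,w=16,th=50)
    print(k,ca,sa,cb,sb,*tri(ca,cb),onz("scene",ca,.173),onz("side",cb,.173))
sc=lambda u,v:(180+u/3-.33,165+v/3-.33); sd=lambda u,v:(225+(u-405)/2.5-.3,180+v/2.5-.3)
for a,b in (((290,144.5),(508,110)),((118,312),(676,283)),((283,106),(521,75)),((343,139),(564,118)),((296,185),(495,146)),((117,262),(681,234)),((176,307),(742,296)),((178,243),(531,278)),((363,188),(435,167))):
    print(*tri(sc(*a),sd(*b)),onz("scene",sc(*a),.122),onz("side",sd(*b),.122))
E
```

```text
L [277.96153846 187.73076923] [276 183   5  11  52] [243.96610169 200.96610169] [240 193   9  17 118] [0.52997066 0.06961796 0.16884734] 0.0016844017153243528 [0.53247585 0.06549897 0.173     ] [0.52722656 0.0662514  0.173     ]
R [195.92307692 257.63076923] [192 252   8  12  65] [325.55080214 298.58823529] [320 288  12  21 187] [ 0.48697543 -0.24382971  0.16625851] 0.0009535683567777796 [ 0.49077269 -0.2470286   0.173     ] [ 0.48281532 -0.24683763  0.173     ]
[0.55619048 0.02171932 0.12007767] 0.0015613352667667403 [0.55739195 0.01953998 0.122     ] [0.55502887 0.02097006 0.122     ]
[ 0.53581871 -0.21911246  0.12192859] 0.00040733383158080716 [ 0.53591067 -0.21936011  0.122     ] [ 0.53580739 -0.21892133  0.122     ]
[0.55478435 0.00849921 0.17853533] 0.014020881445458952 [0.52453948 0.05623468 0.122     ] [0.59601298 0.05479338 0.122     ]
[0.60383983 0.02435536 0.11501123] 0.056727668229833494 [0.59650692 0.05375868 0.122     ] [ 0.58914244 -0.01885119  0.122     ]
[0.55747969 0.03505136 0.05476441] 0.01982409536829632 [ 0.58920703 -0.01790713  0.122     ] [ 0.51663249 -0.01113115  0.122     ]
[ 0.53354809 -0.2119292   0.17988233] 0.012633368663440794 [ 0.50263069 -0.1790637   0.122     ] [ 0.57429375 -0.18538829  0.122     ]
[ 0.57920422 -0.22047596  0.11715509] 0.06468593995303566 [ 0.57512636 -0.18727598  0.122     ] [ 0.56680203 -0.25831568  0.122     ]
[ 0.49602504 -0.09008584  0.03501127] 0.002146400963626806 [ 0.53600374 -0.1322272   0.122     ] [ 0.45064737 -0.14769439  0.122     ]
[ 0.56697546  0.16214235 -0.08068249] 0.027270739251226386 [0.64378536 0.01414697 0.122     ] [ 0.45978092 -0.00139615  0.122     ]
```

>>> move_arm:
  deltas:
    - {"z": -0.06,"hand": 0.6}
    - {"x": -0.06,"y": -0.035,"z": -0.08,"wz": -5}
    - {"x": -0.11,"y": -0.065,"z": -0.08,"wz": -10}
    - {"x": -0.16,"y": -0.094,"z": -0.08,"wz": -15}
    - {"x": -0.21,"y": -0.123,"z": -0.08,"wz": -20.3}
    - {"x": -0.26,"y": -0.152,"z": -0.08,"wz": -20.3}
    - {"x": -0.31,"y": -0.182,"z": -0.08,"wz": -20.3}
    - {"x": -0.36,"y": -0.211,"z": -0.08,"wz": -20.3}
  grip_force: 20

```text
schema error: expected keys x, y, z, wx, wy, wz, hand
```

>>> move_arm:
  deltas:
    - {"x": 0,"y": 0,"z": -0.06,"wx": 0,"wy": 0,"wz": 0,"hand": 0.6}
    - {"x": -0.06,"y": -0.035,"z": -0.08,"wx": 0,"wy": 0,"wz": -5,"hand": 0.6}
    - {"x": -0.11,"y": -0.065,"z": -0.08,"wx": 0,"wy": 0,"wz": -10,"hand": 0.6}
    - {"x": -0.16,"y": -0.094,"z": -0.08,"wx": 0,"wy": 0,"wz": -15,"hand": 0.6}
    - {"x": -0.21,"y": -0.123,"z": -0.08,"wx": 0,"wy": 0,"wz": -20.3,"hand": 0.6}
    - {"x": -0.26,"y": -0.152,"z": -0.08,"wx": 0,"wy": 0,"wz": -20.3,"hand": 0.6}
    - {"x": -0.31,"y": -0.182,"z": -0.08,"wx": 0,"wy": 0,"wz": -20.3,"hand": 0.6}
    - {"x": -0.36,"y": -0.211,"z": -0.08,"wx": 0,"wy": 0,"wz": -20.3,"hand": 0.6}
  grip_force: 20

```text
time: 1.1
tool_pos: [0.4472, 0.1682, 0.2726]
tool_rot: [3.141, -0.0, -3.141]
contact_force: [1.1, 0.2, -0.6]
opening: 0.0554
```

>>> move_arm:
  deltas:
    - {"x": -0.04,"y": -0.05,"z": 0,"wx": 0,"wy": 0,"wz": 0,"hand": 0.6}
    - {"x": -0.083,"y": -0.101,"z": 0,"wx": 0,"wy": 0,"wz": 0,"hand": 0.6}
    - {"x": -0.083,"y": -0.101,"z": 0,"wx": 0,"wy": 0,"wz": 0,"hand": 0.6}
    - {"x": -0.083,"y": -0.101,"z": 0,"wx": 0,"wy": 0,"wz": 0,"hand": 0.6}

```text
time: 1.6
tool_pos: [0.5291, 0.0689, 0.2722]
tool_rot: [3.141, -0.002, 3.141]
contact_force: [-0.1, 0.6, 0.6]
opening: 0.0552
```

```bash

python3 - <<'E'
from h import *
p=viewer.camera_params("wrist");im=viewer.read_camera("wrist");cv2.imwrite("pics/w0.png",im[...,::-1])
print(p);print(monitor.observe()["tool_pos"])
for n in ("L",.53,.067,.198),("L",.53,.067,.173),("La",.556,.0205,.15),("R",.487,-.2445,.198),("Ra",.536,-.219,.15):
    c=p["R"]@np.array(n[1:])+p["t"];th=np.arctan2(np.hypot(*c[:2]),c[2]);K=p["camera_matrix"]
    print(n,K[:2,2]+K[0,0]*th*c[:2]/np.hypot(*c[:2]))
E
```

```text
{'camera_matrix': array([[325.1922621 ,   0.        , 282.44721254],
       [  0.        , 325.1922621 , 208.83330996],
       [  0.        ,   0.        ,   1.        ]]), 'R': array([[ 2.75807416e-03,  9.99996170e-01,  2.30201622e-04],
       [ 9.62098602e-01, -2.71632298e-03,  2.72688287e-01],
       [ 2.72687868e-01, -5.30617860e-04, -9.62102409e-01]]), 't': array([-0.06962674, -0.56410009,  0.32354928])}
[0.52881376 0.06965718 0.27253503]
('L', 0.53, 0.067, 0.198) [281.13535794 208.39095182]
('L', 0.53, 0.067, 0.173) [281.23400316 201.07712872]
('La', 0.556, 0.0205, 0.15) [236.03692439 220.22567743]
('R', 0.487, -0.2445, 0.198) [  1.85567743 172.13584692]
('Ra', 0.536, -0.219, 0.15) [ 47.41883325 203.17101253]
```

View pics/w0.png

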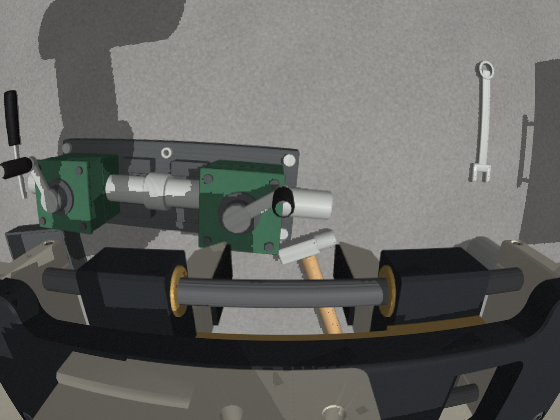

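>>> move_arm:
  deltas:
    - {"x": 0,"y": -0.001,"z": 0.055,"wx": 0,"wy": 0,"wz": 0,"hand": 0.6}
    - {"x": 0,"y": -0.001,"z": 0.1,"wx": 0,"wy": 0,"wz": 0,"hand": 0.6}
    - {"x": 0,"y": -0.001,"z": 0.112,"wx": 0,"wy": 0,"wz": 0,"hand": 0.6}
    - {"x": 0,"y": -0.001,"z": 0.112,"wx": 0,"wy": 0,"wz": 0,"hand": 0.6}
    - {"x": 0,"y": -0.001,"z": 0.112,"wx": 0,"wy": 0,"wz": 0,"hand": 0}
    - {"x": 0,"y": -0.001,"z": 0.112,"wx": 0,"wy": 0,"wz": 0,"hand": 0}
    - {"x": 0,"y": -0.001,"z": 0.112,"wx": 0,"wy": 0,"wz": 0,"hand": 0}
    - {"x": 0,"y": -0.001,"z": 0.112,"wx": 0,"wy": 0,"wz": 0,"hand": 0}
  grip_force: 15

```text
time: 2.65
tool_pos: [0.5297, 0.0678, 0.1611]
tool_rot: [3.141, 0.001, -3.141]
contact_force: [-0.6, 0.4, 0.0]
opening: 0.0199
```

```bash
cat >> h.py <<'E'
AX={"L":np.array([.5555,.0207]),"R":np.array([.536,-.219])}
def st(k):
    o=monitor.observe();d=o["tool_pos"][:2]-AX[k];r=np.hypot(*d);u=d/r;t=np.array([u[1],-u[0]])
    f=o["contact_force"][:2];a=np.degrees(np.arctan2(*d[::-1]))
    print(f"t={o['time']:.2f} pos={o['tool_pos'].round(4)} r={r*1e3:.1f} ang={a:.1f} Ftan(resist)={-f@t:.2f} Frad={f@u:.2f} F={o['contact_force'].round(1)} op={o['opening']:.4f}")
    return a
def path(a,step,n,R=.055):
    # rows (x,y tool; tool x=-X,y=+Y) for going clockwise by step deg in n rows from angle a on the circle
    for i in range(1,n+1):
        b=np.radians(a-step*i/n);a0=np.radians(a)
        d=R*np.array([np.cos(b)-np.cos(a0),np.sin(b)-np.sin(a0)]);print((round(-d[0],4),round(d[1],4)),end=" ")
    print()
E
python3 - <<'E'
from h import *
import time
for i in range(1): a=st("L")
path(a,6,2)
path(a,12,4);path(a,48,8)
E
```

```text
t=2.65 pos=[0.5297 0.0678 0.1611] r=53.8 ang=118.7 Ftan(resist)=0.29 Frad=0.64 F=[-0.6  0.4  0. ] op=0.0199
(np.float64(-0.0026), np.float64(0.0013)) (np.float64(-0.0052), np.float64(0.0025)) 
(np.float64(-0.0026), np.float64(0.0013)) (np.float64(-0.0052), np.float64(0.0025)) (np.float64(-0.0079), np.float64(0.0035)) (np.float64(-0.0106), np.float64(0.0044)) 
(np.float64(-0.0052), np.float64(0.0025)) (np.float64(-0.0106), np.float64(0.0044)) (np.float64(-0.0162), np.float64(0.0058)) (np.float64(-0.0219), np.float64(0.0066)) (np.float64(-0.0277), np.float64(0.0067)) (np.float64(-0.0334), np.float64(0.0063)) (np.float64(-0.0391), np.float64(0.0053)) (np.float64(-0.0446), np.float64(0.0037))
```

>>> move_arm:
  deltas:
    - {"x": -0.0026,"y": 0.0013,"z": 0,"wx": 0,"wy": 0,"wz": 0,"hand": 0}
    - {"x": -0.0052,"y": 0.0025,"z": 0,"wx": 0,"wy": 0,"wz": 0,"hand": 0}
    - {"x": -0.0052,"y": 0.0025,"z": 0,"wx": 0,"wy": 0,"wz": 0,"hand": 0}
    - {"x": -0.0052,"y": 0.0025,"z": 0,"wx": 0,"wy": 0,"wz": 0,"hand": 0}

```text
time: 3.15
tool_pos: [0.5344, 0.0707, 0.1608]
tool_rot: [3.141, -0.001, -3.141]
contact_force: [-3.3, 3.9, 2.1]
opening: 0.0157
```

```bash

python3 - <<'E'
from h import *
a=st("L")
path(112.7,6,2)
path(106.7,6,2)
E
```

```text
t=3.15 pos=[0.5344 0.0707 0.1608] r=54.3 ang=112.9 Ftan(resist)=1.56 Frad=4.91 F=[-3.3  3.9  2.1] op=0.0157
(np.float64(-0.0027), np.float64(0.001)) (np.float64(-0.0054), np.float64(0.0019)) 
(np.float64(-0.0028), np.float64(0.0008)) (np.float64(-0.0056), np.float64(0.0014))
```

```bash

python3 - <<'E'
from h import *
im=viewer.read_camera("wrist");cv2.imwrite("pics/w1.png",cv2.resize(im[150:350,180:400,::-1],None,fx=3,fy=3));st("L")
E
```

```text
t=3.20 pos=[0.5344 0.0707 0.1608] r=54.2 ang=112.8 Ftan(resist)=1.25 Frad=3.55 F=[-2.5  2.8  2.8] op=0.0155
```

View pics/w1.png

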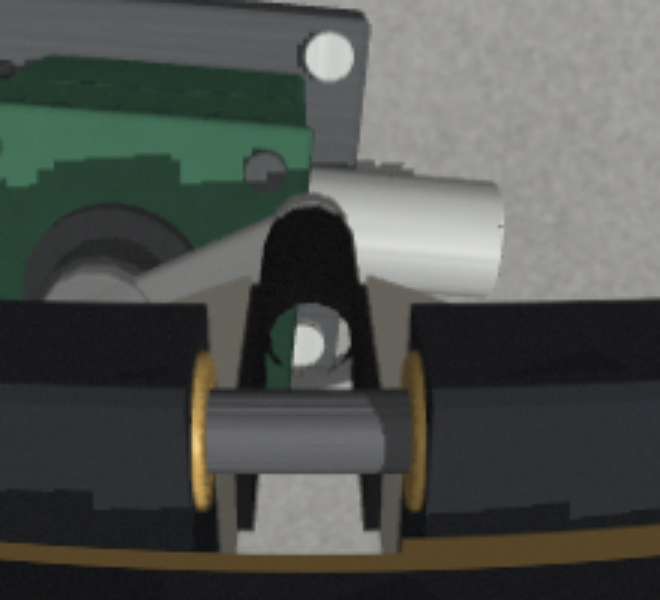

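```bash
cat >> h.py <<'E'
def wray(uv,z,P=None):
    P=P or viewer.camera_params("wrist");K=P["camera_matrix"];e=(np.array(uv)-K[:2,2])/K[0,0];r=np.hypot(*e)
    d=P["R"].T@np.r_[np.sin(r)*e/r,np.cos(r)];c=-P["R"].T@P["t"];return c+d*(z-c[2])/d[2]
def wpix(X,P=None):
    P=P or viewer.camera_params("wrist");K=P["camera_matrix"];c=P["R"]@np.array(X)+P["t"];h=np.hypot(*c[:2])
    return K[:2,2]+K[0,0]*np.arctan2(h,c[2])*c[:2]/h
E
python3 - <<'E'
from h import *
print("cap",wray((283.3,265),.198),"base",wray((282.5,218),.148))
t=monitor.observe()["tool_pos"]
for dx in(-.0095,0,.0095): print("pad",dx,[((wpix(t+[dx,s,.019])-[180,150])*3).round() for s in(-.0078,.0078)],[((wpix(t+[dx,s,0])-[180,150])*3).round() for s in(-.0078,.0078)])
for z in(.148,.173,.198): print(z,(wpix([.528,.0695,z])-[180,150])*3)
E
```

```text
cap [0.53495761 0.07031986 0.198     ] base [0.52461981 0.06993087 0.148     ]
pad -0.0095 [array([270., 256.]), array([353., 256.])] [array([274., 224.]), array([348., 224.])]
pad 0 [array([271., 302.]), array([352., 302.])] [array([274., 266.]), array([348., 266.])]
pad 0.0095 [array([272., 346.]), array([351., 346.])] [array([275., 308.]), array([347., 307.])]
0.148 [305.58394243 218.52015594]
0.173 [305.39228249 258.30135349]
0.198 [305.15038375 309.03034563]
```

>>> move_arm:
  deltas:
    - {"x": -0.0026,"y": 0.0013,"z": 0,"wx": 0,"wy": 0,"wz": 0,"hand": 0}
    - {"x": -0.0052,"y": 0.0024,"z": 0,"wx": 0,"wy": 0,"wz": 0,"hand": 0}
    - {"x": -0.0052,"y": 0.0024,"z": 0,"wx": 0,"wy": 0,"wz": 0,"hand": 0}

```text
time: 3.58
tool_pos: [0.5402, 0.073, 0.1608]
tool_rot: [3.141, 0.0, -3.141]
contact_force: [-3.4, 2.8, 2.0]
opening: 0.0154
```

```bash

python3 - <<'E'
from h import *
st("L")
E
```

```text
t=3.58 pos=[0.5402 0.073  0.1608] r=54.5 ang=106.3 Ftan(resist)=2.47 Frad=3.69 F=[-3.4  2.8  2. ] op=0.0154
```

```bash

python3 - <<'E'
from h import *
for a in range(106,40,-6): print(a,end=" ");path(a,6,2,.0555)
E
```

```text
106 (np.float64(-0.0028), np.float64(0.0007)) (np.float64(-0.0057), np.float64(0.0013)) 
100 (np.float64(-0.0029), np.float64(0.0004)) (np.float64(-0.0058), np.float64(0.0007)) 
94 (np.float64(-0.0029), np.float64(0.0001)) (np.float64(-0.0058), np.float64(0.0001)) 
88 (np.float64(-0.0029), np.float64(-0.0002)) (np.float64(-0.0058), np.float64(-0.0005)) 
82 (np.float64(-0.0029), np.float64(-0.0005)) (np.float64(-0.0057), np.float64(-0.0011)) 
76 (np.float64(-0.0028), np.float64(-0.0008)) (np.float64(-0.0056), np.float64(-0.0017)) 
70 (np.float64(-0.0027), np.float64(-0.0011)) (np.float64(-0.0053), np.float64(-0.0023)) 
64 (np.float64(-0.0026), np.float64(-0.0013)) (np.float64(-0.0051), np.float64(-0.0028)) 
58 (np.float64(-0.0024), np.float64(-0.0016)) (np.float64(-0.0048), np.float64(-0.0033)) 
52 (np.float64(-0.0022), np.float64(-0.0018)) (np.float64(-0.0044), np.float64(-0.0038)) 
46 (np.float64(-0.002), np.float64(-0.0021)) (np.float64(-0.004), np.float64(-0.0042))
```

>>> move_arm:
  deltas:
    - {"x": -0.0028,"y": 0.0008,"z": 0,"wx": 0,"wy": 0,"wz": 0,"hand": 0}
    - {"x": -0.0056,"y": 0.0016,"z": 0,"wx": 0,"wy": 0,"wz": 0,"hand": 0}
    - {"x": -0.0056,"y": 0.0016,"z": 0,"wx": 0,"wy": 0,"wz": 0,"hand": 0}

```text
time: 3.95
tool_pos: [0.5459, 0.0745, 0.1608]
tool_rot: [3.141, 0.0, -3.141]
contact_force: [-2.9, 3.5, 2.3]
opening: 0.0154
```

>>> move_arm:
  deltas:
    - {"x": -0.0029,"y": 0.0005,"z": 0,"wx": 0,"wy": 0,"wz": 0,"hand": 0}
    - {"x": -0.0058,"y": 0.001,"z": 0,"wx": 0,"wy": 0,"wz": 0,"hand": 0}
    - {"x": -0.0058,"y": 0.001,"z": 0,"wx": 0,"wy": 0,"wz": 0,"hand": 0}

```text
time: 4.32
tool_pos: [0.5517, 0.0755, 0.1608]
tool_rot: [3.141, 0.0, -3.141]
contact_force: [-2.8, 2.5, 1.3]
opening: 0.0155
```

>>> move_arm:
  deltas:
    - {"x": -0.0029,"y": 0.0002,"z": 0,"wx": 0,"wy": 0,"wz": 0,"hand": 0}
    - {"x": -0.0058,"y": 0.0003,"z": 0,"wx": 0,"wy": 0,"wz": 0,"hand": 0}
    - {"x": -0.0058,"y": 0.0003,"z": 0,"wx": 0,"wy": 0,"wz": 0,"hand": 0}

```text
time: 4.7
tool_pos: [0.5575, 0.0758, 0.1609]
tool_rot: [3.141, 0.001, -3.141]
contact_force: [-2.8, 3.8, 1.3]
opening: 0.0153
```

>>> move_arm:
  deltas:
    - {"x": -0.0029,"y": -0.0001,"z": 0,"wx": 0,"wy": 0,"wz": 0,"hand": 0}
    - {"x": -0.0058,"y": -0.0003,"z": 0,"wx": 0,"wy": 0,"wz": 0,"hand": 0}
    - {"x": -0.0058,"y": -0.0003,"z": 0,"wx": 0,"wy": 0,"wz": 0,"hand": 0}

```text
time: 5.08
tool_pos: [0.5633, 0.0754, 0.1608]
tool_rot: [3.141, 0.001, -3.141]
contact_force: [-2.4, 5.1, 1.9]
opening: 0.0154
```

>>> move_arm:
  deltas:
    - {"x": -0.0029,"y": -0.0002,"z": 0,"wx": 0,"wy": 0,"wz": 0,"hand": 0}
    - {"x": -0.0058,"y": -0.0006,"z": 0,"wx": 0,"wy": 0,"wz": 0,"hand": 0}
    - {"x": -0.0058,"y": -0.0006,"z": 0,"wx": 0,"wy": 0,"wz": 0,"hand": 0}

```text
time: 5.45
tool_pos: [0.5691, 0.0746, 0.1608]
tool_rot: [-3.141, 0.0, -3.141]
contact_force: [-0.8, 2.9, 1.1]
opening: 0.0153
```

>>> move_arm:
  deltas:
    - {"x": -0.0028,"y": -0.0007,"z": 0,"wx": 0,"wy": 0,"wz": 0,"hand": 0}
    - {"x": -0.0057,"y": -0.0014,"z": 0,"wx": 0,"wy": 0,"wz": 0,"hand": 0}
    - {"x": -0.0057,"y": -0.0014,"z": 0,"wx": 0,"wy": 0,"wz": 0,"hand": 0}

```text
time: 5.82
tool_pos: [0.5747, 0.0731, 0.1608]
tool_rot: [-3.141, 0.0, -3.141]
contact_force: [-1.7, 2.6, 0.9]
opening: 0.0153
```

>>> move_arm:
  deltas:
    - {"x": -0.0027,"y": -0.001,"z": 0,"wx": 0,"wy": 0,"wz": 0,"hand": 0}
    - {"x": -0.0054,"y": -0.0021,"z": 0,"wx": 0,"wy": 0,"wz": 0,"hand": 0}
    - {"x": -0.0054,"y": -0.0021,"z": 0,"wx": 0,"wy": 0,"wz": 0,"hand": 0}

```text
time: 6.2
tool_pos: [0.5801, 0.0711, 0.1608]
tool_rot: [-3.141, 0.0, -3.141]
contact_force: [-1.5, 1.2, 0.9]
opening: 0.015
```

>>> move_arm:
  deltas:
    - {"x": -0.0026,"y": -0.0012,"z": 0,"wx": 0,"wy": 0,"wz": 0,"hand": 0}
    - {"x": -0.0052,"y": -0.0026,"z": 0,"wx": 0,"wy": 0,"wz": 0,"hand": 0}
    - {"x": -0.0052,"y": -0.0026,"z": 0,"wx": 0,"wy": 0,"wz": 0,"hand": 0}

```text
time: 6.58
tool_pos: [0.5853, 0.0685, 0.1608]
tool_rot: [-3.141, 0.0, -3.141]
contact_force: [-1.4, 0.8, 1.2]
opening: 0.0152
```

>>> move_arm:
  deltas:
    - {"x": -0.0024,"y": -0.0016,"z": 0,"wx": 0,"wy": 0,"wz": 0,"hand": 0}
    - {"x": -0.0048,"y": -0.0033,"z": 0,"wx": 0,"wy": 0,"wz": 0,"hand": 0}
    - {"x": -0.0048,"y": -0.0033,"z": 0,"wx": 0,"wy": 0,"wz": 0,"hand": 0}

```text
time: 6.95
tool_pos: [0.5901, 0.0653, 0.1608]
tool_rot: [3.142, 0.0, -3.141]
contact_force: [-1.0, 1.1, 1.9]
opening: 0.0148
```

>>> move_arm:
  deltas:
    - {"x": -0.0022,"y": -0.0018,"z": 0,"wx": 0,"wy": 0,"wz": 0,"hand": 0}
    - {"x": -0.0044,"y": -0.0038,"z": 0,"wx": 0,"wy": 0,"wz": 0,"hand": 0}
    - {"x": -0.0044,"y": -0.0038,"z": 0,"wx": 0,"wy": 0,"wz": 0,"hand": 0}

```text
time: 7.32
tool_pos: [0.5945, 0.0615, 0.1608]
tool_rot: [3.141, 0.0, -3.141]
contact_force: [-1.7, 2.0, 1.2]
opening: 0.0155
```

```bash

python3 - <<'E'
from h import *
a=st("L")
path(46,6,2,.0555);path(40,6,2,.0555);print()
for a in (34,-6,-46): path(a,40,8,.0555)
E
```

```text
t=7.33 pos=[0.5945 0.0615 0.1608] r=56.5 ang=46.3 Ftan(resist)=2.61 Frad=0.24 F=[-1.7  2.   1.2] op=0.0155
(np.float64(-0.002), np.float64(-0.0021)) (np.float64(-0.004), np.float64(-0.0042)) 
(np.float64(-0.0018), np.float64(-0.0023)) (np.float64(-0.0035), np.float64(-0.0046)) 

(np.float64(-0.0025), np.float64(-0.0041)) (np.float64(-0.0047), np.float64(-0.0085)) (np.float64(-0.0065), np.float64(-0.013)) (np.float64(-0.0078), np.float64(-0.0176)) (np.float64(-0.0088), np.float64(-0.0224)) (np.float64(-0.0094), np.float64(-0.0272)) (np.float64(-0.0095), np.float64(-0.032)) (np.float64(-0.0092), np.float64(-0.0368)) 
(np.float64(0.0007), np.float64(-0.0048)) (np.float64(0.0018), np.float64(-0.0095)) (np.float64(0.0034), np.float64(-0.0141)) (np.float64(0.0053), np.float64(-0.0185)) (np.float64(0.0076), np.float64(-0.0228)) (np.float64(0.0103), np.float64(-0.0268)) (np.float64(0.0133), np.float64(-0.0306)) (np.float64(0.0166), np.float64(-0.0341)) 
(np.float64(0.0036), np.float64(-0.0032)) (np.float64(0.0075), np.float64(-0.0061)) (np.float64(0.0116), np.float64(-0.0086)) (np.float64(0.016), np.float64(-0.0108)) (np.float64(0.0205), np.float64(-0.0126)) (np.float64(0.0251), np.float64(-0.0139)) (np.float64(0.0299), np.float64(-0.0149)) (np.float64(0.0347), np.float64(-0.0154))
```

>>> move_arm:
  deltas:
    - {"x": -0.0019,"y": -0.0021,"z": 0,"wx": 0,"wy": 0,"wz": 0,"hand": 0}
    - {"x": -0.0038,"y": -0.0042,"z": 0,"wx": 0,"wy": 0,"wz": 0,"hand": 0}
    - {"x": -0.0038,"y": -0.0042,"z": 0,"wx": 0,"wy": 0,"wz": 0,"hand": 0}

```text
time: 7.7
tool_pos: [0.5985, 0.0573, 0.1609]
tool_rot: [3.141, 0.001, -3.141]
contact_force: [-0.3, 2.2, 0.7]
opening: 0.0158
```

```bash
sed -i 's/\.5555,\.0207/.5565,.0213/' h.py
python3 - <<'E'
from h import *
a=st("L")
path(a,6,2,.055);print()
path(a-6,40,8,.055);path(a-46,40,8,.055)
E
```

```text
t=7.70 pos=[0.5985 0.0573 0.1609] r=55.3 ang=40.6 Ftan(resist)=1.84 Frad=1.22 F=[-0.3  2.2  0.7] op=0.0158
(np.float64(-0.0018), np.float64(-0.0022)) (np.float64(-0.0035), np.float64(-0.0046)) 

(np.float64(-0.0026), np.float64(-0.0041)) (np.float64(-0.0047), np.float64(-0.0083)) (np.float64(-0.0066), np.float64(-0.0128)) (np.float64(-0.008), np.float64(-0.0174)) (np.float64(-0.009), np.float64(-0.0221)) (np.float64(-0.0096), np.float64(-0.0268)) (np.float64(-0.0098), np.float64(-0.0316)) (np.float64(-0.0095), np.float64(-0.0364)) 
(np.float64(0.0007), np.float64(-0.0048)) (np.float64(0.0017), np.float64(-0.0094)) (np.float64(0.0032), np.float64(-0.014)) (np.float64(0.0051), np.float64(-0.0184)) (np.float64(0.0073), np.float64(-0.0227)) (np.float64(0.0099), np.float64(-0.0267)) (np.float64(0.0128), np.float64(-0.0305)) (np.float64(0.0161), np.float64(-0.034))
```

>>> move_arm:
  deltas:
    - {"x": -0.003,"y": -0.0038,"z": 0,"wx": 0,"wy": 0,"wz": 0,"hand": 0}
    - {"x": -0.0056,"y": -0.0078,"z": 0,"wx": 0,"wy": 0,"wz": 0,"hand": 0}
    - {"x": -0.0078,"y": -0.012,"z": 0,"wx": 0,"wy": 0,"wz": 0,"hand": 0}
    - {"x": -0.0097,"y": -0.0164,"z": 0,"wx": 0,"wy": 0,"wz": 0,"hand": 0}
    - {"x": -0.0112,"y": -0.021,"z": 0,"wx": 0,"wy": 0,"wz": 0,"hand": 0}
    - {"x": -0.0123,"y": -0.0257,"z": 0,"wx": 0,"wy": 0,"wz": 0,"hand": 0}
    - {"x": -0.013,"y": -0.0304,"z": 0,"wx": 0,"wy": 0,"wz": 0,"hand": 0}
    - {"x": -0.0132,"y": -0.0352,"z": 0,"wx": 0,"wy": 0,"wz": 0,"hand": 0}

```text
time: 8.7
tool_pos: [0.6119, 0.0216, 0.1609]
tool_rot: [-3.141, 0.001, -3.141]
contact_force: [4.6, 3.1, -0.9]
opening: 0.0154
```

```bash
python3 - <<'E'
from h import *
a=st("L")
path(a,40,8,.055);path(a-40,32,8,.055)
E
```

```text
t=8.70 pos=[0.6119 0.0216 0.1609] r=55.4 ang=0.3 Ftan(resist)=3.08 Frad=4.66 F=[ 4.6  3.1 -0.9] op=0.0154
(np.float64(0.0002), np.float64(-0.0048)) (np.float64(0.0008), np.float64(-0.0096)) (np.float64(0.0018), np.float64(-0.0142)) (np.float64(0.0032), np.float64(-0.0188)) (np.float64(0.005), np.float64(-0.0233)) (np.float64(0.0072), np.float64(-0.0275)) (np.float64(0.0098), np.float64(-0.0316)) (np.float64(0.0127), np.float64(-0.0354)) 
(np.float64(0.0026), np.float64(-0.0029)) (np.float64(0.0053), np.float64(-0.0055)) (np.float64(0.0082), np.float64(-0.008)) (np.float64(0.0113), np.float64(-0.0103)) (np.float64(0.0146), np.float64(-0.0124)) (np.float64(0.0179), np.float64(-0.0142)) (np.float64(0.0214), np.float64(-0.0158)) (np.float64(0.025), np.float64(-0.0171))
```

>>> move_arm:
  deltas:
    - {"x": -0.0002,"y": -0.0048,"z": 0,"wx": 0,"wy": 0,"wz": 0,"hand": 0}
    - {"x": 0,"y": -0.0096,"z": 0,"wx": 0,"wy": 0,"wz": 0,"hand": 0}
    - {"x": 0.0008,"y": -0.0142,"z": 0,"wx": 0,"wy": 0,"wz": 0,"hand": 0}
    - {"x": 0.0022,"y": -0.0188,"z": 0,"wx": 0,"wy": 0,"wz": 0,"hand": 0}
    - {"x": 0.004,"y": -0.0233,"z": 0,"wx": 0,"wy": 0,"wz": 0,"hand": 0}
    - {"x": 0.0062,"y": -0.0276,"z": 0,"wx": 0,"wy": 0,"wz": 0,"hand": 0}
    - {"x": 0.0088,"y": -0.0317,"z": 0,"wx": 0,"wy": 0,"wz": 0,"hand": 0}
    - {"x": 0.0117,"y": -0.0355,"z": 0,"wx": 0,"wy": 0,"wz": 0,"hand": 0}

```text
time: 9.7
tool_pos: [0.5995, -0.0138, 0.1609]
tool_rot: [-3.141, 0.0, -3.141]
contact_force: [4.1, 0.3, 0.2]
opening: 0.0155
```

```bash
python3 - <<'E'
from h import *
a=st("L")
path(a,32,6,.0555);path(a-32,6,2,.0555);path(a-38,6,2,.0555);path(a-44,6,2,.0555);path(a-50,6,2,.0555)
E
```

```text
t=9.70 pos=[ 0.5995 -0.0138  0.1609] r=55.5 ang=-39.2 Ftan(resist)=2.83 Frad=3.01 F=[4.1 0.3 0.2] op=0.0155
(np.float64(0.0034), np.float64(-0.0038)) (np.float64(0.0072), np.float64(-0.0074)) (np.float64(0.0113), np.float64(-0.0105)) (np.float64(0.0157), np.float64(-0.0132)) (np.float64(0.0203), np.float64(-0.0156)) (np.float64(0.0251), np.float64(-0.0175)) 
(np.float64(0.0028), np.float64(-0.0009)) (np.float64(0.0056), np.float64(-0.0016)) 
(np.float64(0.0028), np.float64(-0.0006)) (np.float64(0.0057), np.float64(-0.001)) 
(np.float64(0.0029), np.float64(-0.0003)) (np.float64(0.0058), np.float64(-0.0004)) 
(np.float64(0.0029), np.float64(0.0)) (np.float64(0.0058), np.float64(0.0002))
```

>>> move_arm:
  deltas:
    - {"x": 0.0034,"y": -0.0039,"z": 0,"wx": 0,"wy": 0,"wz": 0,"hand": 0}
    - {"x": 0.0071,"y": -0.0076,"z": 0,"wx": 0,"wy": 0,"wz": 0,"hand": 0}
    - {"x": 0.0112,"y": -0.0108,"z": 0,"wx": 0,"wy": 0,"wz": 0,"hand": 0}
    - {"x": 0.0155,"y": -0.0136,"z": 0,"wx": 0,"wy": 0,"wz": 0,"hand": 0}
    - {"x": 0.0201,"y": -0.016,"z": 0,"wx": 0,"wy": 0,"wz": 0,"hand": 0}
    - {"x": 0.0249,"y": -0.018,"z": 0,"wx": 0,"wy": 0,"wz": 0,"hand": 0}
    - {"x": 0.0249,"y": -0.018,"z": 0,"wx": 0,"wy": 0,"wz": 0,"hand": 0}

```text
time: 10.58
tool_pos: [0.5741, -0.0312, 0.1608]
tool_rot: [3.141, -0.001, -3.141]
contact_force: [1.8, 2.0, 0.9]
opening: 0.0151
```

>>> move_arm:
  deltas:
    - {"x": 0.0028,"y": -0.0008,"z": 0,"wx": 0,"wy": 0,"wz": 0,"hand": 0}
    - {"x": 0.0056,"y": -0.0016,"z": 0,"wx": 0,"wy": 0,"wz": 0,"hand": 0}
    - {"x": 0.0056,"y": -0.0016,"z": 0,"wx": 0,"wy": 0,"wz": 0,"hand": 0}

```text
time: 10.95
tool_pos: [0.5688, -0.0327, 0.1608]
tool_rot: [3.141, -0.0, -3.141]
contact_force: [2.2, 1.6, 1.0]
opening: 0.0154
```

>>> move_arm:
  deltas:
    - {"x": 0.0028,"y": -0.0006,"z": 0,"wx": 0,"wy": 0,"wz": 0,"hand": 0}
    - {"x": 0.0057,"y": -0.001,"z": 0,"wx": 0,"wy": 0,"wz": 0,"hand": 0}
    - {"x": 0.0057,"y": -0.001,"z": 0,"wx": 0,"wy": 0,"wz": 0,"hand": 0}

```text
time: 11.32
tool_pos: [0.5631, -0.0338, 0.1608]
tool_rot: [3.141, -0.0, -3.141]
contact_force: [1.9, 2.6, 1.1]
opening: 0.0156
```

>>> move_arm:
  deltas:
    - {"x": 0.0029,"y": -0.0003,"z": 0,"wx": 0,"wy": 0,"wz": 0,"hand": 0}
    - {"x": 0.0058,"y": -0.0004,"z": 0,"wx": 0,"wy": 0,"wz": 0,"hand": 0}
    - {"x": 0.0058,"y": -0.0004,"z": 0,"wx": 0,"wy": 0,"wz": 0,"hand": 0}

```text
time: 11.7
tool_pos: [0.5577, -0.0342, 0.1608]
tool_rot: [3.141, 0.001, -3.141]
contact_force: [3.7, 3.0, 0.5]
opening: 0.0153
```

>>> move_arm:
  deltas:
    - {"x": 0.0015,"y": 0,"z": 0,"wx": 0,"wy": 0,"wz": 0,"hand": 0}
    - {"x": 0.003,"y": 0,"z": 0,"wx": 0,"wy": 0,"wz": 0,"hand": 0}
    - {"x": 0.003,"y": 0,"z": 0,"wx": 0,"wy": 0,"wz": 0,"hand": 0}

```text
time: 12.08
tool_pos: [0.5555, -0.0341, 0.1609]
tool_rot: [3.141, 0.002, -3.141]
contact_force: [6.1, 2.4, -0.3]
opening: 0.0149
```

>>> move_arm:
  deltas:
    - {"x": -0.0025,"y": 0,"z": 0,"wx": 0,"wy": 0,"wz": 0,"hand": 0}
    - {"x": -0.005,"y": 0,"z": 0,"wx": 0,"wy": 0,"wz": 0,"hand": 0}
    - {"x": -0.005,"y": 0,"z": 0,"wx": 0,"wy": 0,"wz": 0,"hand": 0}
    - {"x": -0.005,"y": 0,"z": 0,"wx": 0,"wy": 0,"wz": 0,"hand": 0}

```text
time: 12.58
tool_pos: [0.5594, -0.0342, 0.1608]
tool_rot: [3.141, -0.0, -3.141]
contact_force: [1.8, 3.5, 1.2]
opening: 0.0156
```

>>> move_arm:
  deltas:
    - {"x": -0.005,"y": 0,"z": 0,"wx": 0,"wy": 0,"wz": 0,"hand": 0.6}
    - {"x": -0.005,"y": 0,"z": 0,"wx": 0,"wy": 0,"wz": 0,"hand": 0.6}
    - {"x": -0.005,"y": 0,"z": 0,"wx": 0,"wy": 0,"wz": 0,"hand": 0.6}
    - {"x": -0.005,"y": 0,"z": 0,"wx": 0,"wy": 0,"wz": 0,"hand": 0.6}

```text
time: 13.08
tool_pos: [0.5644, -0.0345, 0.1606]
tool_rot: [-3.141, -0.0, -3.141]
contact_force: [0.5, -0.7, 0.2]
opening: 0.0503
```

>>> move_arm:
  deltas:
    - {"x": 0,"y": 0,"z": -0.055,"wx": 0,"wy": 0,"wz": 0,"hand": 0.6}
    - {"x": 0,"y": 0,"z": -0.11,"wx": 0,"wy": 0,"wz": 0,"hand": 0.6}
    - {"x": 0.01,"y": -0.05,"z": -0.11,"wx": 0,"wy": 0,"wz": 0,"hand": 0.6}
    - {"x": 0.03,"y": -0.1,"z": -0.11,"wx": 0,"wy": 0,"wz": 0,"hand": 0.6}
    - {"x": 0.05,"y": -0.15,"z": -0.11,"wx": 0,"wy": 0,"wz": 0,"hand": 0.6}
    - {"x": 0.077,"y": -0.2,"z": -0.11,"wx": 0,"wy": 0,"wz": 0,"hand": 0.6}
    - {"x": 0.077,"y": -0.21,"z": -0.11,"wx": 0,"wy": 0,"wz": 0,"hand": 0.6}
    - {"x": 0.077,"y": -0.21,"z": -0.11,"wx": 0,"wy": 0,"wz": 0,"hand": 0.6}

```text
time: 14.08
tool_pos: [0.4877, -0.2445, 0.2707]
tool_rot: [3.141, 0.0, 3.141]
contact_force: [-0.3, 0.6, 0.3]
opening: 0.055
```

```bash

python3 - <<'E'
from h import *
p=viewer.camera_params("wrist");im=viewer.read_camera("wrist");cv2.imwrite("pics/w2.png",cv2.resize(im[80:280,220:500,::-1],None,fx=2.8,fy=2.8))
np.save("w2.npy",im);import pickle;pickle.dump(p,open("w2.pkl","wb"))
st("R");h=np.degrees(0)
s=lambda X:((wpix(X,p)-[220,80])*2.8).round()
print("R",s([.487,-.2445,.198]),s([.487,-.2445,.148]),"Ra",s([.536,-.219,.15]),"Lhome(-87)",s([.5593,-.0337,.198]),s([.5593,-.0337,.148]),"La",s([.5565,.0213,.15]))
E
```

```text
t=14.12 pos=[ 0.488  -0.2437  0.2707] r=53.9 ang=-152.7 Ftan(resist)=-0.18 Frad=0.00 F=[-0.1  0.2  0.4] op=0.0553
R [178. 355.] [177. 318.] Ra [246. 448.] Lhome(-87) [735. 538.] [675. 487.] La [777. 476.]
```

View pics/w2.png

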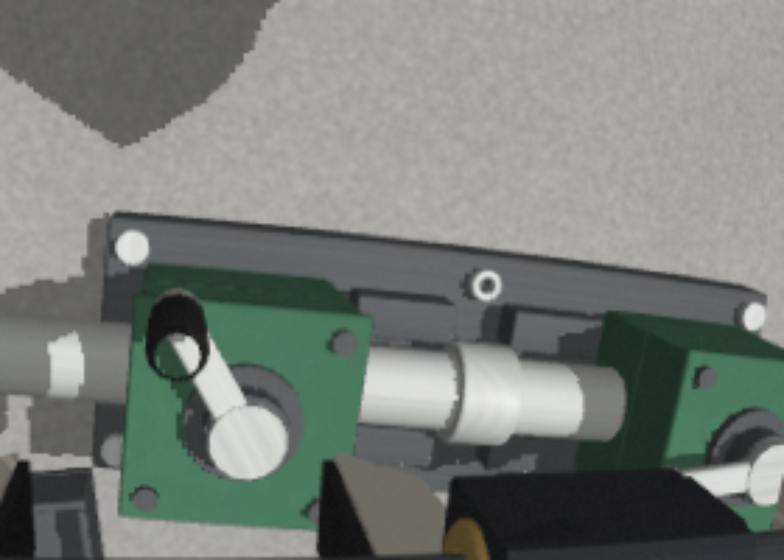

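```bash

python3 - <<'E'
from h import *
import pickle;p=pickle.load(open("w2.pkl","rb"))
f=lambda u,v,z:wray((220+u/2.8-.3,80+v/2.8-.3),z,p).round(4)
print("handle",f(179,346,.198),"axis",f(248,442,.15),f(248,442,.155))
for ax in ((.536,-.219),(.5365,-.2188)):
  print(np.linalg.norm(f(179,346,.198)[:2]-ax))
E
```

```text
handle [ 0.4838 -0.2444  0.198 ] axis [ 0.5334 -0.2188  0.15  ] [ 0.5314 -0.2192  0.155 ]
0.05805170109479999
0.058588821459387604
```

>>> move_arm:
  deltas:
    - {"x": 0.001,"y": 0,"z": 0.055,"wx": 0,"wy": 0,"wz": 0,"hand": 0.6}
    - {"x": 0.001,"y": 0,"z": 0.1,"wx": 0,"wy": 0,"wz": 0,"hand": 0.6}
    - {"x": 0.001,"y": 0,"z": 0.11,"wx": 0,"wy": 0,"wz": 0,"hand": 0.6}
    - {"x": 0.001,"y": 0,"z": 0.11,"wx": 0,"wy": 0,"wz": 0,"hand": 0.6}
    - {"x": 0.001,"y": 0,"z": 0.11,"wx": 0,"wy": 0,"wz": 0,"hand": 0}
    - {"x": 0.001,"y": 0,"z": 0.11,"wx": 0,"wy": 0,"wz": 0,"hand": 0}
    - {"x": 0.001,"y": 0,"z": 0.11,"wx": 0,"wy": 0,"wz": 0,"hand": 0}
    - {"x": 0.001,"y": 0,"z": 0.11,"wx": 0,"wy": 0,"wz": 0,"hand": 0}

```text
time: 15.12
tool_pos: [0.4868, -0.2445, 0.1612]
tool_rot: [-3.141, 0.001, -3.141]
contact_force: [-0.6, -0.0, 0.1]
opening: 0.0196
```

```bash
sed -i 's/\.536,-\.219/.536,-.2185/' h.py
python3 - <<'E'
from h import *
a=st("R")
for i in range(12): print(round(a-6*i),end=" ");path(a-6*i,6,2,.055)
E
```

```text
t=15.12 pos=[ 0.4868 -0.2445  0.1612] r=55.6 ang=-152.2 Ftan(resist)=-0.28 Frad=0.53 F=[-0.6 -0.   0.1] op=0.0196
-152 (np.float64(0.0013), np.float64(0.0026)) (np.float64(0.0024), np.float64(0.0052)) 
-158 (np.float64(0.001), np.float64(0.0027)) (np.float64(0.0019), np.float64(0.0054)) 
-164 (np.float64(0.0007), np.float64(0.0028)) (np.float64(0.0013), np.float64(0.0056)) 
-170 (np.float64(0.0004), np.float64(0.0028)) (np.float64(0.0007), np.float64(0.0057)) 
-176 (np.float64(0.0001), np.float64(0.0029)) (np.float64(0.0001), np.float64(0.0058)) 
-182 (np.float64(-0.0002), np.float64(0.0029)) (np.float64(-0.0005), np.float64(0.0057)) 
-188 (np.float64(-0.0005), np.float64(0.0028)) (np.float64(-0.0011), np.float64(0.0056)) 
-194 (np.float64(-0.0008), np.float64(0.0028)) (np.float64(-0.0017), np.float64(0.0055)) 
-200 (np.float64(-0.0011), np.float64(0.0027)) (np.float64(-0.0023), np.float64(0.0053)) 
-206 (np.float64(-0.0013), np.float64(0.0025)) (np.float64(-0.0028), np.float64(0.005)) 
-212 (np.float64(-0.0016), np.float64(0.0024)) (np.float64(-0.0033), np.float64(0.0047)) 
-218 (np.float64(-0.0018), np.float64(0.0022)) (np.float64(-0.0038), np.float64(0.0043))
```

>>> move_arm:
  deltas:
    - {"x": 0.0013,"y": 0.0026,"z": 0,"wx": 0,"wy": 0,"wz": 0,"hand": 0}
    - {"x": 0.0024,"y": 0.0052,"z": 0,"wx": 0,"wy": 0,"wz": 0,"hand": 0}
    - {"x": 0.0024,"y": 0.0052,"z": 0,"wx": 0,"wy": 0,"wz": 0,"hand": 0}

```text
time: 15.5
tool_pos: [0.4843, -0.2391, 0.1608]
tool_rot: [-3.141, 0.0, -3.141]
contact_force: [1.6, -1.5, -0.6]
opening: 0.0156
```

>>> move_arm:
  deltas:
    - {"x": 0.001,"y": 0.0027,"z": 0,"wx": 0,"wy": 0,"wz": 0,"hand": 0}
    - {"x": 0.0018,"y": 0.0054,"z": 0,"wx": 0,"wy": 0,"wz": 0,"hand": 0}
    - {"x": 0.0018,"y": 0.0054,"z": 0,"wx": 0,"wy": 0,"wz": 0,"hand": 0}

```text
time: 15.88
tool_pos: [0.4823, -0.2335, 0.1608]
tool_rot: [3.141, -0.0, -3.141]
contact_force: [0.3, -2.3, -0.8]
opening: 0.0152
```

>>> move_arm:
  deltas:
    - {"x": 0.0007,"y": 0.0028,"z": 0,"wx": 0,"wy": 0,"wz": 0,"hand": 0}
    - {"x": 0.0013,"y": 0.0056,"z": 0,"wx": 0,"wy": 0,"wz": 0,"hand": 0}
    - {"x": 0.0013,"y": 0.0056,"z": 0,"wx": 0,"wy": 0,"wz": 0,"hand": 0}

```text
time: 16.25
tool_pos: [0.481, -0.2278, 0.1608]
tool_rot: [3.141, -0.0, -3.141]
contact_force: [-1.1, -2.5, 0.9]
opening: 0.0151
```

>>> move_arm:
  deltas:
    - {"x": 0.0004,"y": 0.0028,"z": 0,"wx": 0,"wy": 0,"wz": 0,"hand": 0}
    - {"x": 0.0008,"y": 0.0057,"z": 0,"wx": 0,"wy": 0,"wz": 0,"hand": 0}
    - {"x": 0.0008,"y": 0.0057,"z": 0,"wx": 0,"wy": 0,"wz": 0,"hand": 0}

```text
time: 16.62
tool_pos: [0.4803, -0.2221, 0.1608]
tool_rot: [3.141, -0.0, -3.141]
contact_force: [-1.6, -2.0, 0.2]
opening: 0.0151
```

>>> move_arm:
  deltas:
    - {"x": 0.0002,"y": 0.0029,"z": 0,"wx": 0,"wy": 0,"wz": 0,"hand": 0}
    - {"x": 0.0003,"y": 0.0058,"z": 0,"wx": 0,"wy": 0,"wz": 0,"hand": 0}
    - {"x": 0.0003,"y": 0.0058,"z": 0,"wx": 0,"wy": 0,"wz": 0,"hand": 0}

```text
time: 17.0
tool_pos: [0.4801, -0.2163, 0.1608]
tool_rot: [3.141, 0.0, -3.141]
contact_force: [-1.1, -1.4, 0.5]
opening: 0.0155
```

>>> move_arm:
  deltas:
    - {"x": -0.0001,"y": 0.0029,"z": 0,"wx": 0,"wy": 0,"wz": 0,"hand": 0}
    - {"x": -0.0003,"y": 0.0057,"z": 0,"wx": 0,"wy": 0,"wz": 0,"hand": 0}
    - {"x": -0.0003,"y": 0.0057,"z": 0,"wx": 0,"wy": 0,"wz": 0,"hand": 0}

```text
time: 17.38
tool_pos: [0.4805, -0.2106, 0.1608]
tool_rot: [3.141, 0.0, -3.141]
contact_force: [-0.5, -1.9, 0.6]
opening: 0.0153
```

>>> move_arm:
  deltas:
    - {"x": -0.0005,"y": 0.0028,"z": 0,"wx": 0,"wy": 0,"wz": 0,"hand": 0}
    - {"x": -0.001,"y": 0.0056,"z": 0,"wx": 0,"wy": 0,"wz": 0,"hand": 0}
    - {"x": -0.001,"y": 0.0056,"z": 0,"wx": 0,"wy": 0,"wz": 0,"hand": 0}

```text
time: 17.75
tool_pos: [0.4815, -0.2051, 0.1608]
tool_rot: [3.141, 0.0, -3.141]
contact_force: [1.0, -1.8, -0.2]
opening: 0.0152
```

>>> move_arm:
  deltas:
    - {"x": -0.0008,"y": 0.0028,"z": 0,"wx": 0,"wy": 0,"wz": 0,"hand": 0}
    - {"x": -0.0017,"y": 0.0055,"z": 0,"wx": 0,"wy": 0,"wz": 0,"hand": 0}
    - {"x": -0.0017,"y": 0.0055,"z": 0,"wx": 0,"wy": 0,"wz": 0,"hand": 0}

```text
time: 18.12
tool_pos: [0.483, -0.2, 0.1608]
tool_rot: [-3.141, -0.0, -3.141]
contact_force: [-1.3, -5.1, -0.0]
opening: 0.0157
```

>>> move_arm:
  deltas:
    - {"x": -0.0005,"y": 0.0014,"z": 0,"wx": 0,"wy": 0,"wz": 0,"hand": 0}
    - {"x": -0.0005,"y": 0.0014,"z": 0,"wx": 0,"wy": 0,"wz": 0,"hand": 0}

```text
time: 18.38
tool_pos: [0.4835, -0.1987, 0.1608]
tool_rot: [-3.141, -0.0, -3.141]
contact_force: [-1.2, -5.8, -0.2]
opening: 0.0155
```

```bash
python3 - <<'E'
from h import *
a=st("R")
path(a,-46,8,.0552)
for i in range(5): print(round(a+46+6*i),end=" ");path(a+46+6*i,-6,2,.0552)
E
```

```text
t=18.38 pos=[ 0.4835 -0.1987  0.1608] r=56.1 ang=159.4 Ftan(resist)=5.85 Frad=-0.97 F=[-1.2 -5.8 -0.2] op=0.0155
(np.float64(0.0017), np.float64(-0.0053)) (np.float64(0.0028), np.float64(-0.0107)) (np.float64(0.0034), np.float64(-0.0162)) (np.float64(0.0035), np.float64(-0.0217)) (np.float64(0.003), np.float64(-0.0272)) (np.float64(0.0019), np.float64(-0.0327)) (np.float64(0.0003), np.float64(-0.038)) (np.float64(-0.0018), np.float64(-0.0431)) 
205 (np.float64(-0.0013), np.float64(-0.0026)) (np.float64(-0.0027), np.float64(-0.0051)) 
211 (np.float64(-0.0016), np.float64(-0.0024)) (np.float64(-0.0033), np.float64(-0.0048)) 
217 (np.float64(-0.0018), np.float64(-0.0022)) (np.float64(-0.0037), np.float64(-0.0044)) 
223 (np.float64(-0.002), np.float64(-0.002)) (np.float64(-0.0042), np.float64(-0.004)) 
229 (np.float64(-0.0022), np.float64(-0.0018)) (np.float64(-0.0046), np.float64(-0.0035))
```

>>> move_arm:
  deltas:
    - {"x": 0.0017,"y": -0.0053,"z": 0,"wx": 0,"wy": 0,"wz": 0,"hand": 0}
    - {"x": 0.0028,"y": -0.0107,"z": 0,"wx": 0,"wy": 0,"wz": 0,"hand": 0}
    - {"x": 0.0034,"y": -0.0162,"z": 0,"wx": 0,"wy": 0,"wz": 0,"hand": 0}
    - {"x": 0.0035,"y": -0.0217,"z": 0,"wx": 0,"wy": 0,"wz": 0,"hand": 0}
    - {"x": 0.003,"y": -0.0272,"z": 0,"wx": 0,"wy": 0,"wz": 0,"hand": 0}
    - {"x": 0.0019,"y": -0.0327,"z": 0,"wx": 0,"wy": 0,"wz": 0,"hand": 0}
    - {"x": 0.0003,"y": -0.038,"z": 0,"wx": 0,"wy": 0,"wz": 0,"hand": 0}
    - {"x": -0.0018,"y": -0.0431,"z": 0,"wx": 0,"wy": 0,"wz": 0,"hand": 0}

```text
time: 19.38
tool_pos: [0.4854, -0.2419, 0.1607]
tool_rot: [3.141, -0.0, -3.141]
contact_force: [-0.9, 2.3, 0.7]
opening: 0.0152
```

>>> move_arm:
  deltas:
    - {"x": -0.0013,"y": -0.0026,"z": 0,"wx": 0,"wy": 0,"wz": 0,"hand": 0}
    - {"x": -0.0027,"y": -0.0051,"z": 0,"wx": 0,"wy": 0,"wz": 0,"hand": 0}
    - {"x": -0.0027,"y": -0.0051,"z": 0,"wx": 0,"wy": 0,"wz": 0,"hand": 0}

```text
time: 19.75
tool_pos: [0.4882, -0.2468, 0.1607]
tool_rot: [-3.142, 0.0, -3.141]
contact_force: [-1.0, 0.7, 0.9]
opening: 0.0156
```

>>> move_arm:
  deltas:
    - {"x": -0.0016,"y": -0.0024,"z": 0,"wx": 0,"wy": 0,"wz": 0,"hand": 0}
    - {"x": -0.0033,"y": -0.0048,"z": 0,"wx": 0,"wy": 0,"wz": 0,"hand": 0}
    - {"x": -0.0033,"y": -0.0048,"z": 0,"wx": 0,"wy": 0,"wz": 0,"hand": 0}

```text
time: 20.12
tool_pos: [0.4915, -0.2516, 0.1608]
tool_rot: [-3.142, 0.0, -3.141]
contact_force: [-0.1, 1.3, 1.6]
opening: 0.0156
```

>>> move_arm:
  deltas:
    - {"x": -0.0018,"y": -0.0022,"z": 0,"wx": 0,"wy": 0,"wz": 0,"hand": 0}
    - {"x": -0.0037,"y": -0.0044,"z": 0,"wx": 0,"wy": 0,"wz": 0,"hand": 0}
    - {"x": -0.0037,"y": -0.0044,"z": 0,"wx": 0,"wy": 0,"wz": 0,"hand": 0}

```text
time: 20.5
tool_pos: [0.4953, -0.256, 0.1608]
tool_rot: [-3.142, 0.0, -3.141]
contact_force: [-2.0, 1.6, 1.2]
opening: 0.0152
```

>>> move_arm:
  deltas:
    - {"x": -0.002,"y": -0.002,"z": 0,"wx": 0,"wy": 0,"wz": 0,"hand": 0}
    - {"x": -0.0042,"y": -0.004,"z": 0,"wx": 0,"wy": 0,"wz": 0,"hand": 0}
    - {"x": -0.0042,"y": -0.004,"z": 0,"wx": 0,"wy": 0,"wz": 0,"hand": 0}

```text
time: 20.88
tool_pos: [0.4995, -0.26, 0.1608]
tool_rot: [-3.142, 0.0, -3.141]
contact_force: [-1.8, 1.6, 0.7]
opening: 0.0154
```

>>> move_arm:
  deltas:
    - {"x": -0.0022,"y": -0.0018,"z": 0,"wx": 0,"wy": 0,"wz": 0,"hand": 0}
    - {"x": -0.0046,"y": -0.0035,"z": 0,"wx": 0,"wy": 0,"wz": 0,"hand": 0}
    - {"x": -0.0046,"y": -0.0035,"z": 0,"wx": 0,"wy": 0,"wz": 0,"hand": 0}

```text
time: 21.25
tool_pos: [0.5035, -0.263, 0.1607]
tool_rot: [3.141, -0.001, -3.141]
contact_force: [-3.7, 3.5, 3.3]
opening: 0.0157
```

>>> move_arm:
  deltas:
    - {"x": -0.0016,"y": -0.0012,"z": 0,"wx": 0,"wy": 0,"wz": 0,"hand": 0}
    - {"x": -0.0016,"y": -0.0012,"z": 0,"wx": 0,"wy": 0,"wz": 0,"hand": 0}

```text
time: 21.5
tool_pos: [0.5048, -0.2639, 0.1607]
tool_rot: [3.14, -0.002, -3.141]
contact_force: [-5.3, 4.9, 3.2]
opening: 0.0154
```

>>> move_arm:
  deltas:
    - {"x": 0.0024,"y": 0.0018,"z": 0,"wx": 0,"wy": 0,"wz": 0,"hand": 0}
    - {"x": 0.0048,"y": 0.0036,"z": 0,"wx": 0,"wy": 0,"wz": 0,"hand": 0}
    - {"x": 0.0048,"y": 0.0036,"z": 0,"wx": 0,"wy": 0,"wz": 0,"hand": 0}
    - {"x": 0.0048,"y": 0.0036,"z": 0,"wx": 0,"wy": 0,"wz": 0,"hand": 0.6}
    - {"x": 0.0048,"y": 0.0036,"z": 0,"wx": 0,"wy": 0,"wz": 0,"hand": 0.6}
    - {"x": 0.0048,"y": 0.0036,"z": 0,"wx": 0,"wy": 0,"wz": 0,"hand": 0.6}
    - {"x": 0.0048,"y": 0.0036,"z": -0.04,"wx": 0,"wy": 0,"wz": 0,"hand": 0.6}
    - {"x": 0.0048,"y": 0.0036,"z": -0.09,"wx": 0,"wy": 0,"wz": 0,"hand": 0.6}

```text
time: 22.5
tool_pos: [0.5003, -0.2608, 0.2509]
tool_rot: [3.14, -0.002, -3.141]
contact_force: [0.8, -0.5, 0.4]
opening: 0.0543
```

>>> move_arm:
  deltas:
    - {"x": 0.02,"y": 0.02,"z": -0.05,"wx": 0,"wy": 0,"wz": 0,"hand": 0.6}
    - {"x": 0.05,"y": 0.06,"z": -0.08,"wx": 0,"wy": 0,"wz": 0,"hand": 0.6}
    - {"x": 0.08,"y": 0.1,"z": -0.1,"wx": 0,"wy": 0,"wz": 0,"hand": 0.6}
    - {"x": 0.1,"y": 0.15,"z": -0.12,"wx": 0,"wy": 0,"wz": 0,"hand": 0.6}
    - {"x": 0.1,"y": 0.15,"z": -0.12,"wx": 0,"wy": 0,"wz": 0,"hand": 0.6}
    - {"x": 0.1,"y": 0.15,"z": -0.12,"wx": 0,"wy": 0,"wz": 0,"hand": 0.6}

```text
time: 23.25
tool_pos: [0.4008, -0.1112, 0.3708]
tool_rot: [-3.141, 0.001, -3.141]
contact_force: [-0.0, -1.1, -0.4]
opening: 0.0552
```

```bash

python3 - <<'E'
from h import *
import pickle
p=viewer.camera_params("wrist");im=viewer.read_camera("wrist");pickle.dump(p,open("w3.pkl","wb"))
cv2.imwrite("pics/w3.png",cv2.resize(im[120:380,80:460,::-1],None,fx=2,fy=2));st("R")
s=lambda X:((wpix(X,p)-[80,120])*2).round()
for n,A,ang in("L",AX["L"],(-86.5,-78)),("R",AX["R"],(229,222)):
    print(n,"axis",s([*A,.15]),[(a,s([*(A+.055*np.array([np.cos(np.radians(a)),np.sin(np.radians(a))])),z])) for a in ang for z in(.148,.198)])
E
```

```text
t=23.30 pos=[ 0.4009 -0.1115  0.3703] r=172.3 ang=141.6 Ftan(resist)=-0.66 Frad=-0.47 F=[0.8 0.2 0.2] op=0.0552
L axis [586. 323.] [(-86.5, array([512., 329.])), (-86.5, array([523., 365.])), (-78, array([513., 338.])), (-78, array([524., 375.]))]
R axis [258. 300.] [(229, array([199., 252.])), (229, array([176., 281.])), (222, array([204., 246.])), (222, array([182., 275.]))]
```

View pics/w3.png

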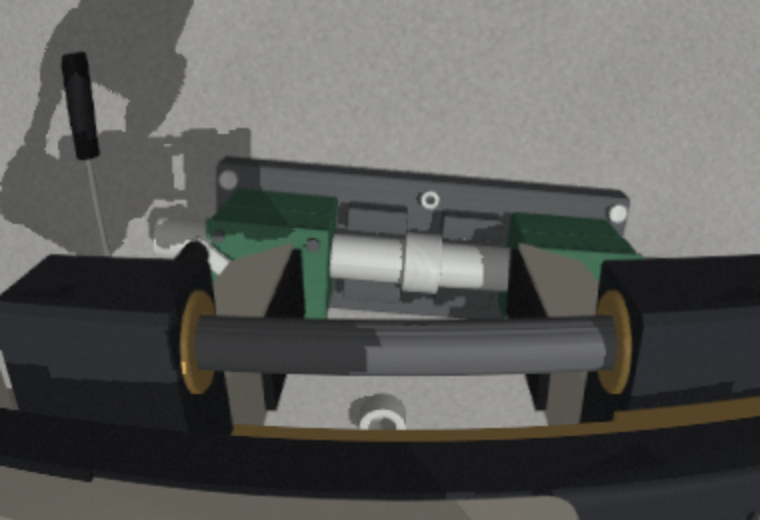

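```bash

python3 - <<'E'
from h import *
I={n:viewer.read_camera(n)[...,::-1].copy() for n in("scene","side")}
def pr(n,X):
    P=viewer.camera_params(n);c=P["camera_matrix"]@(P["R"]@np.array(X)+P["t"]);return c[:2]/c[2]
for k,a in("L",-88),("R",231):
    X=[*(AX[k]+.055*np.array([np.cos(np.radians(a)),np.sin(np.radians(a))])),.17]
    r=[]
    for n,th in("scene",90),("side",50):
        e=pr(n,X)
        try: c,s=blob(I[n],tuple(e.round().astype(int)),16,th);r.append(c);print(k,n,e.round(1),c.round(1),s)
        except ValueError: print(k,n,e,"none")
    if len(r)==2:
        q,er=tri(*r);d=q[:2]-AX[k];print(q.round(4),er.round(4),"r",np.hypot(*d).round(4),"ang",np.degrees(np.arctan2(*d[::-1])).round(1))
a=cv2.resize(I["scene"][165:315,180:315],None,fx=3,fy=3);b=cv2.resize(I["side"][180:360,225:380],None,fx=2.5,fy=2.5)
cv2.imwrite("pics/c2.png",np.hstack([a,b]))
E
```

```text
L scene [265.9 214.8] [266.6 215.7] [264 210   6  12  64]
L side [282.4 219.4] [283.4 219.3] [279 211   9  18 134]
[ 0.5611 -0.034   0.1688] 0.0005 r 0.0555 ang -85.3
R scene [195.6 264.3] [195.5 263.9] [191 258   9  12  68]
R side [339.  299.8] [337.2 300.4] [331 290  14  21 201]
[ 0.4993 -0.2596  0.168 ] 0.0004 r 0.0551 ang -131.7
```

View pics/c2.png

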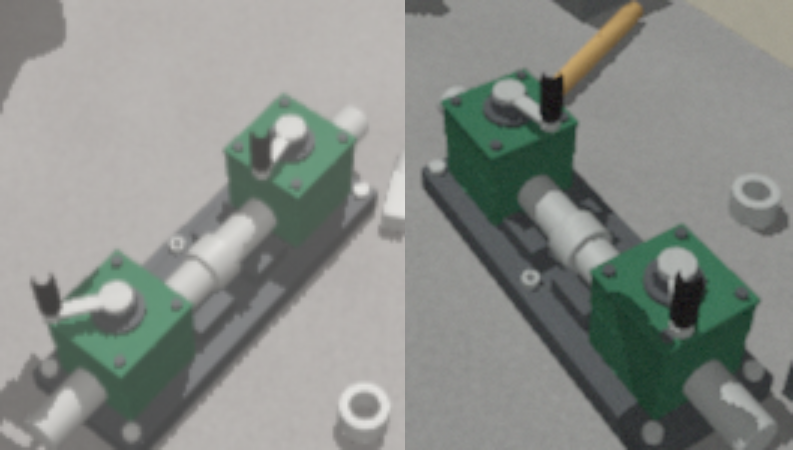

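```bash
python3 -c "
from cell import robot,monitor
print(monitor.observe()['time'],robot.hand_in())"
```

```text
the job is handed in; nothing more can be done
23.4 None
```

I wound the left screw fully home and backed the right one, which was crossed, out to its stop. I handed the job in at 23.4 s with the gripper open and clear. The hand-in reports no verdict.

- **Left screw (sound):** it ran freely at about 2 N past the binding range. At the home stop the force rose to about 6 N, and I let go there.
- **Right screw (crossed):** it bound after about 47° of turning, at about 6 N. I wound it back anticlockwise to the out stop, which I felt at about 7 N, and let go there.
- **Forces:** the highest push I read on either handle was about 7 N, under the 9 N danger mark.

**Last checks:** triangulating the handles from the scene and side cameras put the left at -85.3° and the right at 228.3°. Both are within about 1° of the stop positions I worked out from the forces (-84.7° and 228.2°). The wrist picture meant to confirm this was blocked by the gripper, so only those two cameras did. The bush, collar and hammer looked unmoved in the last pictures. I saw no sign of contact with anything else, but did not measure the other items.

**A slip:** while releasing the left handle I repeated a 5 mm back-off, which may have turned the screw back very slightly. The camera check still puts it at home.

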